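# Clear the view and aim the mirror at the skittle

## Task

The toy blocks are in the way of the camera's view: holding the wooden pusher, sweep all four into the three-sided bay, without touching a block with the fingers, then stand the pusher upright on the table clear of the line between mirror and skittle. Then turn the sprung mirror by its grip until the camera sees the skittle in the middle of the mirror, and finish while still holding the mirror at that angle. Leave the skittle and everything else on the table where it is.

Things in the scene. Friction and masses are not known exactly. Their poses are not given: they have to be found in the camera images.
- pusher: Loose wooden pusher standing on the table, 0.11 to 0.22 kg: a board 150 mm long (its y axis), 24 mm thick (its x axis) and 40 mm high, with a square upright handle, 22 x 22 mm, rising from the middle of the board to 115 mm above the underside. Origin: centre of its underside; z up. Grip the handle above 60 mm.
- pusher_end_l (a point): Middle of the +y end face of the pusher's board, 20 mm above its underside.
- pusher_end_r (a point): Middle of the -y end face of the pusher's board, 20 mm above its underside.
- block_cube: Loose wooden toy block, a 35 mm cube, 20 to 40 g. Origin: centre of its underside.
- block_round: Loose wooden toy block, an upright cylinder 38 mm across and 35 mm high. Origin: centre of its underside.
- block_long: Loose wooden toy block, 28 x 48 mm and 35 mm high (x, y, z). Origin: centre of its underside.
- block_roof: Loose wooden toy block, 34 x 34 mm with a ridged roof along its y axis, 37 mm high. Origin: centre of its underside.
- bay: Three-sided wooden bay fixed to the table, without a floor, the table itself being its floor: walls 8 mm thick and 45 mm high, outside 206 mm wide (its y axis) and 120 mm deep (its x axis), inside 190 mm wide and 112 mm deep. Its open mouth is on its -x side, at x = -60 mm; the back wall's inner face is at x = +52 mm. Origin: centre of its footprint, on the table. The four blocks start in front of the mouth, within 215 mm of its origin along -x and 70 mm to either side.
- rig: Plywood board 250 x 70 x 8 mm fixed to the table, with a mirror on an upright pivot at one end and a small fixed camera at the other. Origin: on the table, under the mirror's axis; its +x axis points along the board to the camera. The camera is a grey box 45 x 55 x 42 mm (top 68 mm above the table), its lens looking along the board at the mirror.
- lens (a point): The camera's lens, 148 mm from the mirror's axis along the rig's x axis, 45 mm above the table.
- pivot (a point): The mirror's axis (vertical) at the height of the mirror's middle, 45 mm above the table. The mirror's face lies on this axis.
- mirror (a joint): Angle of the mirror about its vertical axis, rad: 0 at its rest stop, growing counter-clockwise seen from above, up to 1.3. At angle a the mirror's face looks in the direction a - 1.40 rad from the rig's +x axis (counter-clockwise positive). A weak spring (0.08 N m per rad, preloaded by 0.3 rad: about 0.08 N m at 0.7 rad) swings it back to 0 when it is let go. The mirror is 86 mm wide, 60 mm high (15 to 75 mm above the table), 6 mm thick.
- mirror_grip (a point): Middle of the mirror's grip, on its axis, 102 mm above the table: a flat upright white paddle above the mirror, 14 mm thick along this point's x axis (the direction in which the mirror's face looks), 40 mm long along its y axis (parallel to the mirror), from 80 to 122 mm above the table. It turns with the mirror.
- sight (a point): Not an object: the camera's line of sight after the mirror. It starts on the mirror's axis, 45 mm above the table, and its x axis points along the reflected view, level with the table; it turns twice as far as the mirror. The skittle is in the middle of the mirror's picture when it lies on this x axis.
- skittle: The marker: an upright turned wooden skittle, 44 mm across at the belly and 110 mm high, loose on the table. Origin: centre of its underside.
- jar: Bystander: small amber jar with a white lid, 44 mm across, 60 mm high. Origin: underside centre.
- gluestick: Bystander: upright white glue stick, 28 mm across, 90 mm high. Origin: underside centre.
- tape: Bystander: roll of tape lying flat, 68 mm across, 20 mm high. Origin: underside centre.
- pencil_cup: Bystander: grey cup with pencils, 70 mm across, 150 mm high. Origin: underside centre.
- palette: Bystander: round blue paint palette lying flat, 140 mm across, 13 mm high. Origin: underside centre.
- eraser: Bystander: rubber eraser, 22 x 50 x 14 mm. Origin: underside centre.
- pencil_case: Bystander: black pencil case, 70 x 190 x 35 mm. Origin: underside centre.

How it is judged (in metres and radians):
On the way, in this order (a step that is already met when the one before it is completed fails the run):
1. all four blocks are in the bay, with the pusher in the fingers (x of block_cube in the frame of bay between -0.056 and 0.06 m and y of block_cube in the frame of bay between -0.1 and 0.1 m and height (world z) of each of block_cube, block_round, block_long, block_roof below 0.03 m and x of block_round in the frame of bay between -0.056 and 0.06 m and y of block_round in the frame of bay between -0.1 and 0.1 m and x of block_long in the frame of bay between -0.056 and 0.06 m and y of block_long in the frame of bay between -0.1 and 0.1 m and x of block_roof in the frame of bay between -0.056 and 0.06 m and y of block_roof in the frame of bay between -0.1 and 0.1 m and contact force between the fingers and pusher above 0.5 N), for 0.2 s.
2. the pusher stands on the table, let go (angle between pusher's own z axis and vertical below 0.15 rad and height (world z) of pusher below 0.008 m and contact force between the fingers and pusher below 0.1 N), for 0.2 s.
3. the fingers hold the mirror so that the camera sees the skittle in it (y of skittle in the frame of sight between -0.05 and 0.05 m and x of skittle in the frame of sight above 0.2 m and contact force between the fingers and rig above 0.5 N and value of joint mirror above 0.15 rad), for 0.2 s.
At the end, for the whole second after the job is handed in: Fingers hold the mirror still (under 0.1 rad/s), nothing else leaning on it, the reflected line of sight within 50 mm of the skittle centre; four block centres 4 mm or more inside the bay mouth; pusher upright, let go, both ends 15 mm or more to one side of the line of sight (all of step 2 and all of step 3 and velocity of joint mirror between -0.1 and 0.1 rad/s and x of block_cube in the frame of bay between -0.056 and 0.06 m and y of block_cube in the frame of bay between -0.1 and 0.1 m and height (world z) of each of block_cube, block_round, block_long, block_roof below 0.03 m and x of block_round in the frame of bay between -0.056 and 0.06 m and y of block_round in the frame of bay between -0.1 and 0.1 m and x of block_long in the frame of bay between -0.056 and 0.06 m and y of block_long in the frame of bay between -0.1 and 0.1 m and x of block_roof in the frame of bay between -0.056 and 0.06 m and y of block_roof in the frame of bay between -0.1 and 0.1 m and (y of each of pusher_end_l, pusher_end_r in the frame of sight above 0.015 m or y of each of pusher_end_l, pusher_end_r in the frame of sight below -0.015 m) and contact force between rig and pusher below 0.1 N and contact force between rig and block_cube below 0.1 N and contact force between rig and block_round below 0.1 N and contact force between rig and block_long below 0.1 N and contact force between rig and block_roof below 0.1 N); the arm keeps its last pose, push and grip.
It fails at once if the fingers touch a block (contact force between the fingers and block_cube above 0.5 N or contact force between the fingers and block_round above 0.5 N or contact force between the fingers and block_long above 0.5 N or contact force between the fingers and block_roof above 0.5 N).
It fails at once if the skittle is displaced by more than 10 mm (distance of skittle from where it was at the start of the episode above 0.01 m).
It fails at once if a bystander is displaced by more than 30 mm (distance of any of jar, gluestick, tape, pencil_cup, palette, eraser, pencil_case from where it was at the start of the episode above 0.03 m).
It also fails if it takes over 61 s, if anything falls off the work surface, if the arm or the gripper's body presses on something with over 40 N, if the wrist force passes 120 N, or if a joint passes its speed limit or range.

## Robot

A 6-joint arm with a two-finger parallel gripper is mounted at the origin on the work surface. World frame = base frame: x ahead of the robot, y to its left, z up, the work surface at z = 0. Lengths are in mm, angles in rad, forces in N, time in s.
With the tool pointing down it reaches from about 275 to 725 mm from the base axis. Payload 5.6 kg.
Tool frame: the origin (TCP) lies midway between the tips of the shut fingers; the grasp point (between the pads) lies 19 mm behind it; x points along the fingers, y is the direction in which the jaws open and shut, and the axes are right-handed (so a half turn about x gives the same grasp; the last joint's range is limited). The gripper opens to 85 mm and grips with 20 to 120 N. Pads are 22 mm wide; open, the fingers measure 114 mm over their backs; the gripper's body (76 mm by 85 mm) begins 54 mm behind the grasp point. The pads swing forward as they close: fully open they stand 13 mm farther back than shut.
Start: joints at [-0.979, 0.255, 0.108, 0, -1.424, -0.285], TCP at [166.125, -524.305, 231.283] pointing down, gripper open.
Joint ranges: [-2.95, 2.95], [-1.21, 1.97], [-1.09, 1.5], [-2.87, 1.71], [-2.94, -0.07], [-3.05, 3.05]. Speed limits (rad/s): [2.57, 2.57, 3.14, 3.14, 3.14, 3.14].

## Interface

Orientations are given as [roll, pitch, yaw] about the fixed x, y, z axes, in that order (R = Rz(yaw) Ry(pitch) Rx(roll)).
In Python, from rig import observe, capture, calibration, job_done gives the robot as it stands.
- The arm moves only by the tool jog_arm, never from a script. Its argument "rows" is a list of rows, each a list of 7 numbers: the shift along the tool's x, y, z in cm, then the turn, a rotation vector about the tool's x, y, z in degrees, then the gripper's target within -1 to 1 (fully open at 1, half-way at 0, shut at -1). In form: [[dx, dy, dz, rx, ry, rz, gripper], ...]. A call has exactly 5 rows; each row shifts and turns the commanded pose from where the row before left it, along the tool's axes as they then stand; what a row does not reach is not made up. A row lasts 1/12 s, in which the tool goes at most 41.7 mm and 7.16 degrees, less where a joint would pass 70% of its speed; a pose out of reach is approached as far as the arm can. A call is refused whole if a number of a shift passes 4.17 or a number of a turn 7.16, either way. A call with a gripper value outside its range is refused whole. The fingers move at their own pace and stop on an object; "squeeze" is the grip in N (left out, the last holds). Time passes only in rows, so rows that do not move let the fingers close, or fill a call up. It gives the time, the measured TCP pose, the force and the opening at its end, in the units of the state.
- observe(): the state, without advancing time (a new reading comes with each control period).
- capture(name): name is "scene" or "side" or "wrist"; returns the picture (480x640x3 uint8, red, green, blue); there is no depth.
- calibration(name): a dict with "mtx" (3x3 intrinsics, pixels), "R" (3x3) and "t" (3): a world point X has camera coordinates R X + t. Camera axes: x right, y down, z forward; pixel columns grow to the right and rows downward; lengths in mm; the calibration is good to about 2 mm. A picture is of the moment at which its call begins: read the wrist's pose just before it. calibration takes no time and is no camera call; for the wrist camera it gives the pose at the moment of the call.
- job_done(): hands the job in, once; it reports no verdict.
The state is a dict: "time": time; "joint_positions": joint angles; "qd": joint speeds; "joint_efforts": joint torques, N m; "eef_pos": TCP position; "eef_rot": TCP orientation; "force": force on the tool from outside, world axes, zero at the start; "moment": the same for the moment, N m; "width": finger opening in mm.
Only numpy, scipy, OpenCV 4.12 (cv2) and the standard library are available. Lean on these libraries where they do the work, as an engineer would, in place of code of your own. Each camera call takes 0.05 s, during which the arm holds its last target.

## Working session

There is one attempt and no reset: what is moved stays moved. The work goes in short steps, Python scripts to look and compute and a tool call to move; the robot and the scene stay as the last step left them, time stands still between calls to the robot, and variables do not carry over. Pictures are saved under pics/ and viewed, and the job is handed in when it is done.

Besides the shell and the picture viewer there is one more tool, called after "Request:" in YAML: its name, and indented under it one key for each argument. jog_arm: Moves the arm, as the interface text tells. Its arguments: {"type":"object","properties":{"rows":{"type":"array"},"squeeze":{"type":"number"}},"required":["rows"]}

```bash
ls; mkdir -p pics
python3 - <<'E'
from rig import *
import cv2
print(observe())
for n in ["scene","side","wrist"]:
    c=calibration(n); print(n,c)
    cv2.imwrite(f"pics/{n}0.png",capture(n)[:,:,::-1])
E
```

```text
pics
{'time': 0.0, 'joint_positions': array([-9.79434125e-01,  2.55756728e-01,  1.06998643e-01, -4.86584895e-04,
       -1.42385353e+00, -2.84642383e-01]), 'qd': array([ 1.38334372e-03, -1.96924491e-03,  2.24874580e-04,  5.83909356e-04,
        1.47139908e-05,  8.75821655e-05]), 'joint_efforts': array([-1.08196352e-04, -3.86628020e+01,  2.37936419e+01,  5.36516145e+00,
       -6.09713301e-03, -1.14282003e-05]), 'eef_pos': array([ 166.00311746, -523.84298951,  230.3864945 ]), 'eef_rot': array([1.59631275, 1.56891832, 1.90296089]), 'force': array([-0.36044543, -0.35426346,  0.13894636]), 'moment': array([0.02327052, 0.02044271, 0.02031689]), 'width': 85.521524345063}
scene {'mtx': array([[516.19796671,   0.        , 319.70811457],
       [  0.        , 516.19796671, 239.26354903],
       [  0.        ,   0.        ,   1.        ]]), 'R': array([[ 0.23438333,  0.97213522,  0.00419172],
       [ 0.799229  , -0.19023706, -0.57012531],
       [-0.55344147,  0.13697802, -0.82154705]]), 't': array([-131.95618766, -407.72122748, 1605.39734187])}
side {'mtx': array([[548.87908624,   0.        , 315.94797932],
       [  0.        , 548.87908624, 240.86425086],
       [  0.        ,   0.        ,   1.        ]]), 'R': array([[-7.59698449e-01, -6.50275531e-01, -1.10576830e-05],
       [-4.79149141e-01,  5.59787840e-01, -6.76057449e-01],
       [ 4.39629807e-01, -5.13594498e-01, -7.36848916e-01]]), 't': array([ 424.01792948,  322.08087049, 1142.45677973])}
wrist {'mtx': array([[396.40035312,   0.        , 322.68309614],
       [  0.        , 396.40035312, 236.41385925],
       [  0.        ,   0.        ,   1.        ]]), 'R': array([[-0.30137834,  0.95350173,  0.00235299],
       [ 0.90959679,  0.2867591 ,  0.30067075],
       [ 0.28601534,  0.09275593, -0.9537251 ]]), 't': array([549.65776875, -39.25593299, 380.7582804 ])}
```

View pics/scene0.png

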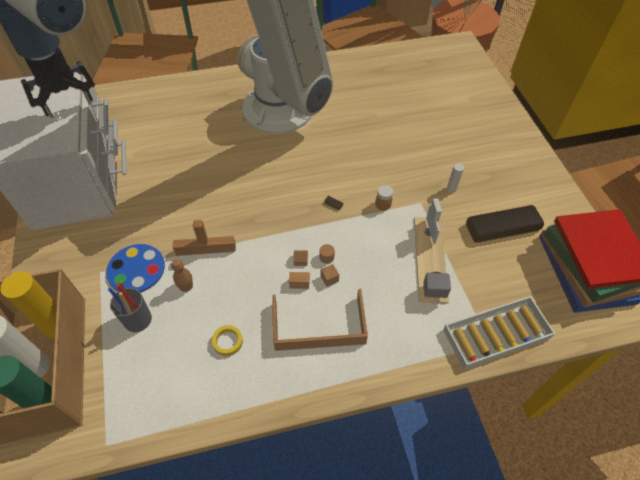

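View pics/side0.png

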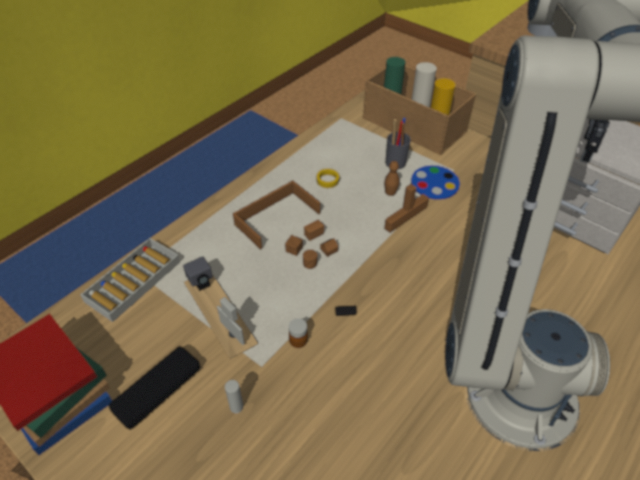

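View pics/wrist0.png

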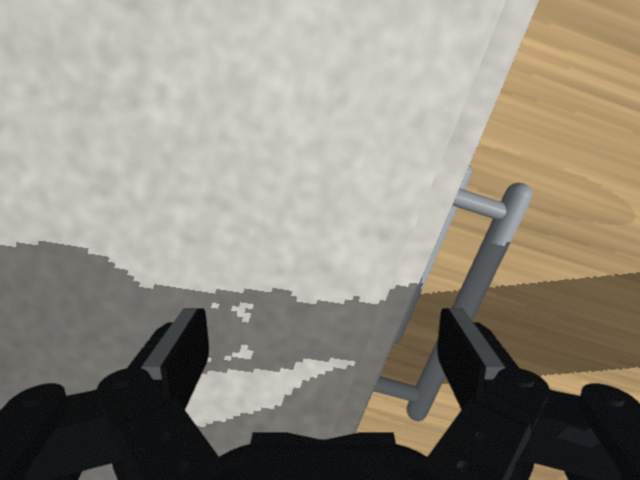

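The scene view shows the pusher at about (205,242), the skittle at (182,276) and the blocks around (315,268). The bay opens upward at about (320,320), and the mirror is at (434,220) with its camera at (437,285). I'll enlarge these areas to read them closely.

Run:
```python
import cv2
a=cv2.imread("pics/scene0.png"); b=cv2.imread("pics/side0.png")
def crop(im,x,y,w,h,s,n):
    c=cv2.resize(im[y:y+h,x:x+w],None,fx=s,fy=s,interpolation=cv2.INTER_CUBIC); 
    for i in range(0,w,20): cv2.putText(c,str(x+i),(i*s,8),0,0.3,(0,0,255),1); cv2.line(c,(i*s,10),(i*s,14),(0,0,255),1)
    for i in range(0,h,20): cv2.putText(c,str(y+i),(0,i*s+4),0,0.3,(0,0,255),1)
    cv2.imwrite(f"pics/{n}.png",c)
crop(a,160,210,130,100,6,"s_push")
crop(a,260,235,120,120,5,"s_bay")
crop(a,400,180,80,120,5,"s_rig")
crop(b,220,170,130,110,6,"d_bay")
crop(b,370,140,100,100,6,"d_push")
crop(b,180,250,80,110,5,"d_rig")
```

```text
(no output)
```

View pics/s_push.png

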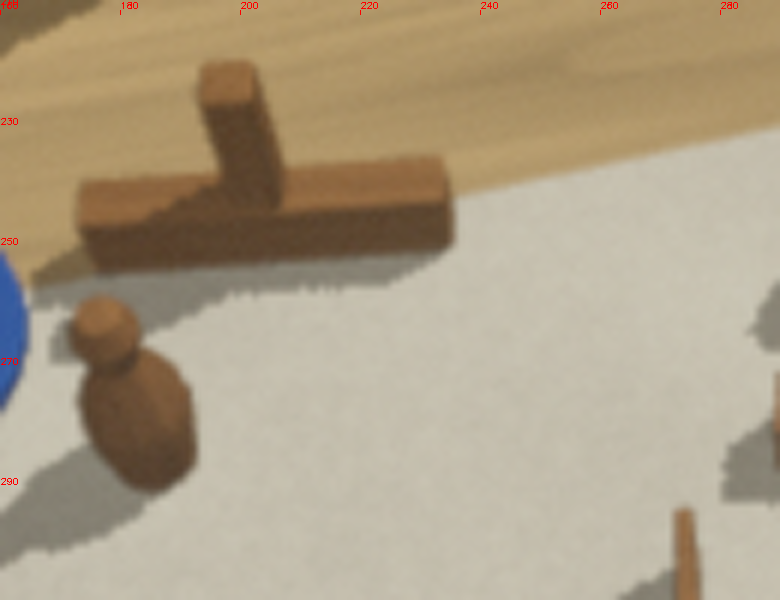

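View pics/s_bay.png

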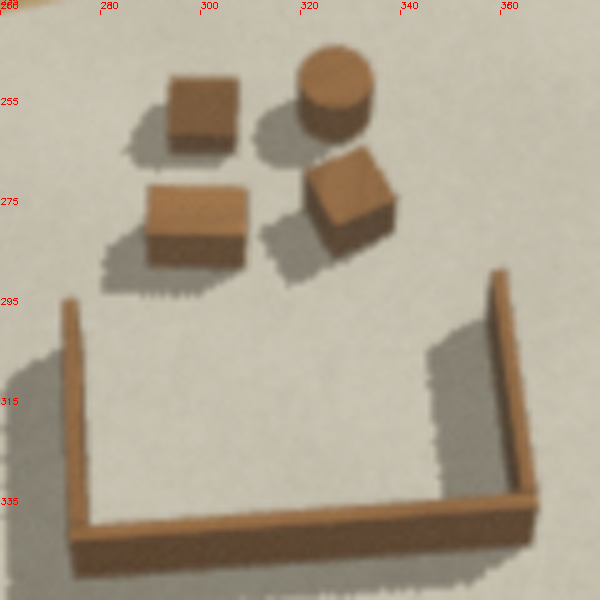

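View pics/s_rig.png

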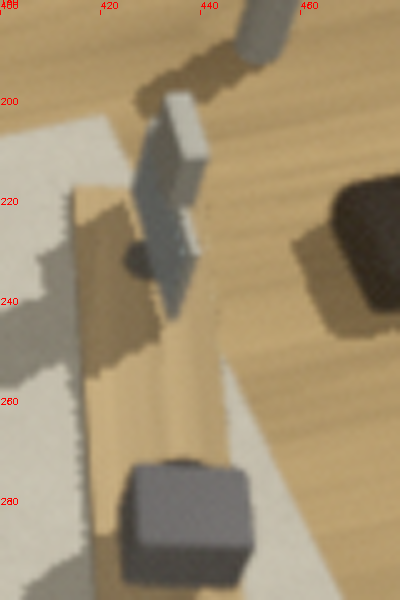

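View pics/d_bay.png

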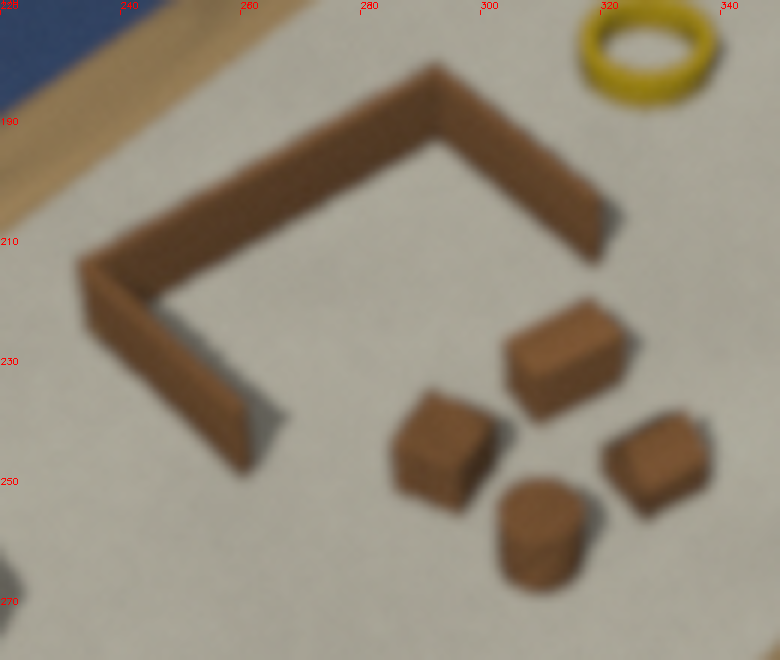

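View pics/d_push.png

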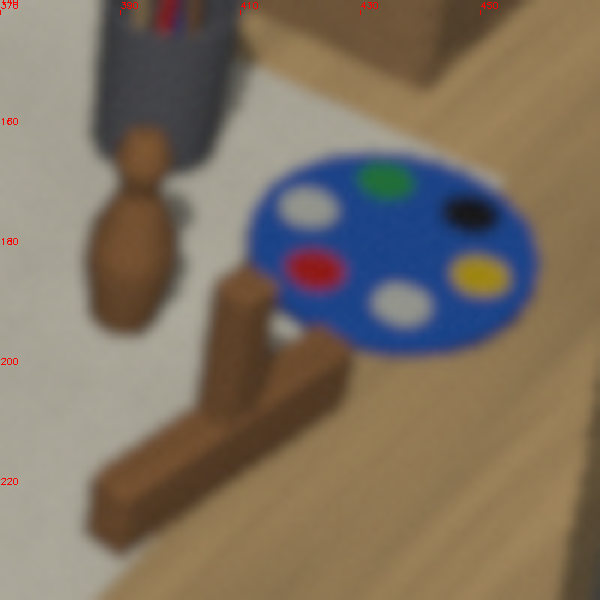

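View pics/d_rig.png

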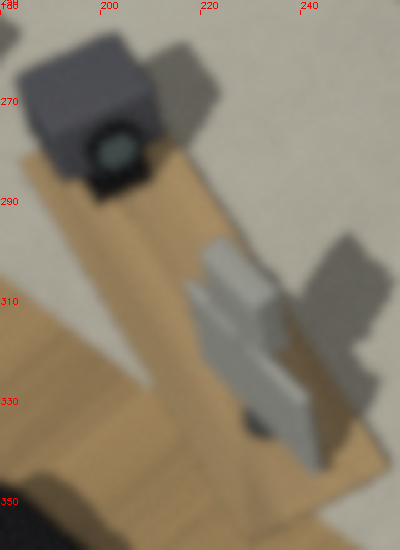

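Those crops give me pixel positions for the corners of every object. Next I'll fit the object poses from both views.

```bash
cat > h.py <<'E'
import numpy as np
from rig import *
from scipy.optimize import least_squares
S=calibration("scene"); D=calibration("side")
def proj(c,X):
    X=np.atleast_2d(X); Y=X@c["R"].T+c["t"]; p=Y@c["mtx"].T; return p[:,:2]/p[:,2:]
def plane(c,uv,z):
    d=c["R"].T@np.linalg.solve(c["mtx"],[uv[0],uv[1],1.]); o=-c["R"].T@c["t"]
    return o+d*(z-o[2])/d[2]
def tri(obs):
    A=[];b=[]
    for c,uv in obs:
        d=c["R"].T@np.linalg.solve(c["mtx"],[uv[0],uv[1],1.]); d/=np.linalg.norm(d); o=-c["R"].T@c["t"]
        P=np.eye(3)-np.outer(d,d);A.append(P);b.append(P@o)
    A=np.vstack(A);b=np.hstack(b);X=np.linalg.lstsq(A,b,rcond=None)[0]; return X,np.linalg.norm(A@X-b)
def fit(obs,x0):  # obs: (cam, uv, local pt); x0: x,y,yaw -> also z offset
    def W(p,l): c,s=np.cos(p[2]),np.sin(p[2]); return np.array([p[0]+c*l[0]-s*l[1],p[1]+s*l[0]+c*l[1],p[3]+l[2]])
    f=lambda p:np.hstack([proj(c,W(p,l))[0]-uv for c,uv,l in obs])
    r=least_squares(f,list(x0)+[0.]); return r.x,np.abs(r.fun).max(),np.sqrt((r.fun**2).mean())
E
cat > m.py <<'E'
from h import *
np.set_printoptions(precision=2,suppress=True)
print("handle top",tri([(S,(197.8,223.7)),(D,(411.2,187.5))]))
# pusher: local x thick, y length. scene right = +y, scene down=+x
h=[(S,(173.3,240.3),(-12,-75,40)),(S,(233.8,236.2),(-12,75,40)),(S,(235.2,243.8),(12,75,40)),(S,(174.2,247.8),(12,-75,40)),
(S,(235.5,251.2),(12,75,0)),(S,(176.3,255.3),(12,-75,0)),(S,(197.8,223.7),(0,0,115)),
(D,(411.2,187.5),(0,0,115)),(D,(386.2,220),(12,75,40)),(D,(390.3,224.7),(-12,75,40)),(D,(428.3,198.3),(-12,-75,40)),(D,(424.2,194.7),(12,-75,40)),(D,(390,232.5),(-12,75,0)),(D,(384.7,228.3),(12,75,0)),(D,(427.5,207.5),(-12,-75,0))]
print("pusher",fit(h,plane(S,(204,245),20)[:2].tolist()+[0]))
b=[(S,(272.4,294.8),(-60,-103,45)),(S,(361.4,289),(-60,103,45)),(S,(367.6,334),(60,103,45)),(S,(274.4,343.2),(60,-103,45)),(S,(275.2,350.6),(60,-103,0)),(S,(366.4,343.4),(60,103,0)),
(D,(233,213.7),(60,103,45)),(D,(292.5,180.3),(60,-103,45)),(D,(320.3,202.5),(-60,-103,45)),(D,(260.8,237.5),(-60,103,45)),(D,(319.5,214.5),(-60,-103,0)),(D,(260.8,249.2),(-60,103,0))]
bp,*e=fit(b,plane(S,(320,320),20)[:2].tolist()+[0]);print("bay",bp,e)
tops={"roof":((300.6,255.6),(220+660/6,170+452/6)),"round":((327.2,250.6),(220+542/6,170+510/6)),"long":((299.4,277),(220+565/6,170+338/6)),"cube":((330,272.4),(220+445/6,170+430/6)),
"skhead":((177.5,265),(394.5,165.8)),"grip":((437.5,205),(228.4,304)),"cam":((438.2,281),(197.2,266.4))}
c,s=np.cos(bp[2]),np.sin(bp[2])
for n,(u,v) in tops.items():
    X,r=tri([(S,u),(D,v)]); d=X[:2]-bp[:2]; print(n,X,round(r,2),"in bay",c*d[0]+s*d[1],-s*d[0]+c*d[1])
print("skbase side",plane(D,(391,193),3),"scene",plane(S,(186,290),0))
E
python3 m.py
```

```text
handle top (array([ 475.79, -276.69,  111.01]), np.float64(4.050663554833426))
pusher (array([ 475.57, -276.23,   -0.15,   -3.02]), np.float64(2.634670056540159), np.float64(1.3392352735859516))
bay [738.82 -46.74  -0.14  -1.78] [np.float64(2.332254909967105), np.float64(1.1934697878377025)]
roof [559.51 -51.28  18.5 ] 5.4 in bay -176.8149419176192 -30.1675369468108
round [568.83  14.06  31.29] 4.98 in bay -176.94797956334824 35.83071456375387
long [626.23 -67.87  30.74] 4.46 in bay -108.39770686032205 -37.032021634218154
cube [630.23   5.77  29.94] 4.74 in bay -114.98540271727043 36.42259581858007
skhead [ 568.38 -335.77   95.09] 5.36 in bay -127.2896455739936 -310.4600407697528
grip [559.75 286.71 119.69] 5.34 in bay -224.97541970785622 304.3746272861351
cam [730.   235.16  63.78] 4.46 in bay -49.09536458533163 277.7342408110481
skbase side [ 562.62 -332.97    3.  ] scene [ 582.69 -334.38    0.  ]
```

```bash
cat >> h.py <<'E'
from scipy.spatial.transform import Rotation as Ro
def state():
    o=observe(); R=Ro.from_euler("xyz",o["eef_rot"]).as_matrix(); return o,np.array(o["eef_pos"]),R
def down(jaw):  # tool x down, tool y at world angle jaw
    x=np.array([0,0,-1.]);y=np.array([np.cos(jaw),np.sin(jaw),0]);return np.c_[x,y,np.cross(x,y)]
def go(pos,jaw):
    o,p,R=state(); Rt=down(jaw); rv=Ro.from_matrix(R.T@Rt).as_rotvec(degrees=True)
    print("shift cm (tool axes now)",R.T@(np.array(pos)-p)/10,"turn deg",rv, "jaw now",np.arctan2(R[1,1],R[0,1]),"t",o["time"])
E
python3 - <<'E'
from h import *
np.set_printoptions(precision=3,suppress=True)
o,p,R=state();print(R,p)
go([476,-277,150],-0.15+np.pi/2); go([476,-277,150],-0.15-np.pi/2); go([476,-277,150],-0.15)
c=calibration("wrist"); print(-c["R"].T@c["t"]-p)
for n,u in dict(cup=(132,325),glue=(452,188),jar=(384,203),eraser=(334,203),pal=(136,267)).items(): print(n,plane(S,u,5))
E
```

```text
[[-0.001 -0.302  0.953]
 [ 0.001  0.953  0.302]
 [-1.     0.001 -0.   ]] [ 166.004 -523.985  230.609]
shift cm (tool axes now) [ 8.078 14.176 37.01 ] turn deg [26.166 -0.023 -0.078] jaw now 1.8774812471925197 t 0.15
shift cm (tool axes now) [ 8.078 14.176 37.01 ] turn deg [-153.834    0.107   -0.032] jaw now 1.8774812471925197 t 0.15
shift cm (tool axes now) [ 8.078 14.176 37.01 ] turn deg [116.166  -0.085  -0.046] jaw now 1.8774812471925197 t 0.15
[-73.541 -24.213 143.163]
cup [ 648.817 -461.715    5.   ]
glue [433.983 404.515   5.   ]
jar [441.166 206.855   5.   ]
eraser [410.146  76.268   5.   ]
pal [ 492.516 -447.037    5.   ]
```

```bash
cat >> h.py <<'E'
def rows(pos,jaw,n,g=1.0,start=None):
    o,p,R=state()
    if start is not None: p,R=np.array(start[0],float),down(start[1])
    Rt=down(jaw); rv=Ro.from_matrix(R.T@Rt).as_rotvec(); st=Ro.from_rotvec(rv/n).as_matrix(); d=(np.array(pos)-p)/n
    for i in range(n):
        s=R.T@d/10; print("[%.2f,%.2f,%.2f,%.2f,%.2f,%.2f,%g]"%(*s,*np.degrees(rv/n),g),end=","); R=R@st
    print(" t=%.2f F=%s w=%.1f pos=%s jaw=%.3f"%(o["time"],np.round(o["force"],1),o["width"],np.round(o["eef_pos"],1),np.arctan2(state()[2][1,1],state()[2][0,1])))
E
python3 -c "
from h import *
rows([450,-277,200],-0.15+np.pi/2,10)"
```

```text
[0.31,1.50,3.45,2.62,-0.00,-0.01,1],[0.31,1.65,3.38,2.62,-0.00,-0.01,1],[0.31,1.81,3.30,2.62,-0.00,-0.01,1],[0.31,1.95,3.22,2.62,-0.00,-0.01,1],[0.31,2.10,3.12,2.62,-0.00,-0.01,1],[0.31,2.24,3.02,2.62,-0.00,-0.01,1],[0.31,2.38,2.92,2.62,-0.00,-0.01,1],[0.31,2.51,2.81,2.62,-0.00,-0.01,1],[0.31,2.63,2.69,2.62,-0.00,-0.01,1],[0.31,2.75,2.57,2.62,-0.00,-0.01,1], t=0.15 F=[-0.  -0.1 -0.5] w=85.4 pos=[ 166.  -524.   230.6] jaw=1.877
```

Request:
jog_arm:
  rows:
    - [0.3,1.5,3.45,2.6,0,0,1]
    - [0.3,1.65,3.4,2.6,0,0,1]
    - [0.3,1.8,3.3,2.6,0,0,1]
    - [0.3,1.95,3.2,2.6,0,0,1]
    - [0.3,2.1,3.1,2.6,0,0,1]

```text
time: 0.57
eef_pos: [308.7, -399.6, 216.4]
eef_rot: [-0.556, 1.57, -0.479]
force: [0.8, -1.0, 0.1]
width: 85.3
```

Request:
jog_arm:
  rows:
    - [0.3,2.25,3.0,2.6,0,0,1]
    - [0.3,2.4,2.9,2.6,0,0,1]
    - [0.3,2.5,2.8,2.6,0,0,1]
    - [0.3,2.65,2.7,2.6,0,0,1]
    - [0.3,2.75,2.6,2.6,0,0,1]

```text
time: 0.98
eef_pos: [450.4, -275.0, 201.1]
eef_rot: [2.467, 1.571, 2.318]
force: [0.2, -1.8, -0.8]
width: 85.2
```

Run:
```python
from h import *
import cv2
rows([476,-277,150],-0.15+np.pi/2,2)
c=calibration("wrist"); im=capture("wrist"); cv2.imwrite("pics/w1.png",im[:,:,::-1]); np.savez("w1.npz",**c)
o=observe();print(o["joint_positions"],o["eef_pos"])
```

```text
[2.55,0.09,1.28,0.02,-0.01,-0.01,1],[2.55,0.09,1.28,0.02,-0.01,-0.01,1], t=0.98 F=[ 0.2 -1.8 -0.8] w=85.2 pos=[ 450.4 -275.   201.1] jaw=1.422
[-0.24407579  0.22643706 -0.00893659 -0.00208972 -1.33545615 -1.47520304] [ 454.41414011 -271.52508684  199.7257072 ]
```

View pics/w1.png

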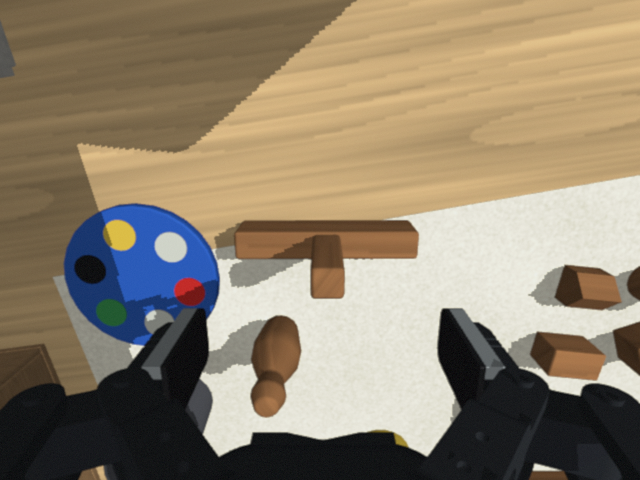

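Run:
```python
import cv2
a=cv2.imread("pics/w1.png")[205:305,225:425]
cv2.imwrite("pics/w1c.png",cv2.resize(a,None,fx=4,fy=4,interpolation=cv2.INTER_CUBIC))
```

```text
(no output)
```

View pics/w1c.png

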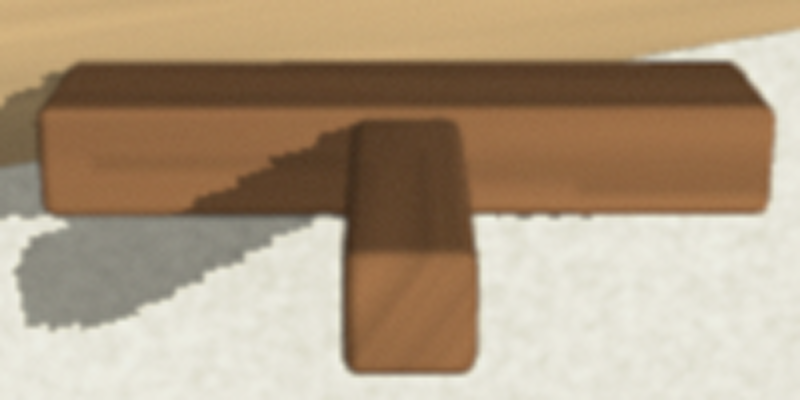

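Run:
```python
from h import *
np.set_printoptions(precision=2,suppress=True)
W=dict(np.load("w1.npz"))
obs=[(W,(235,231.5),(-12,-75,40)),(W,(418.2,231.5),(-12,75,40)),(W,(417.5,258.2),(12,75,40)),(W,(236.8,258.5),(12,-75,40)),(W,(243.8,220.5),(-12,-75,0)),(W,(410,220.5),(-12,75,0)),(W,(327.6,283.3),(0,0,115))]
p,*e=fit(obs,[476,-277,-.15]);print(p,e)
print("handle z=115:",plane(W,(327.6,283.3),115), tri([(W,(327.6,283.3)),(S,(197.8,223.7)),(D,(411.2,187.5))]))
for n,u in dict(roof=(590,300),long=(568,358)).items(): print(n,plane(W,u,35))
rows([p[0],p[1],115],p[2]+np.pi/2,2); rows([p[0],p[1],71],p[2]+np.pi/2,4)
```

```text
[ 478.79 -276.51   -0.15   -5.  ] [np.float64(1.4875880751093007), np.float64(0.8075770472532662)]
handle z=115: [ 476.48 -276.59  115.  ] (array([ 476.63, -276.61,  111.79]), np.float64(4.369007261582907))
roof [561.51 -59.55  35.  ]
long [617.64 -76.29  35.  ]
[4.24,-0.07,1.24,0.00,0.00,-0.06,1],[4.24,-0.07,1.24,0.00,0.00,-0.06,1], t=1.03 F=[ 5.3  3.9 -1.1] w=85.3 pos=[ 454.4 -271.5  199.7] jaw=1.422
[3.22,-0.04,0.62,0.00,0.00,-0.03,1],[3.22,-0.04,0.62,0.00,0.00,-0.03,1],[3.22,-0.04,0.62,0.00,0.00,-0.03,1],[3.22,-0.03,0.62,0.00,0.00,-0.03,1], t=1.03 F=[ 5.3  3.9 -1.1] w=85.3 pos=[ 454.4 -271.5  199.7] jaw=1.422
```

Request:
jog_arm:
  rows:
    - [2.6,-0.05,0.8,0,0,0,1]
    - [2.6,-0.05,0.8,0,0,0,1]
    - [2.6,-0.05,0.75,0,0,0,1]
    - [2.6,0,0,0,0,0,1]
    - [2.2,0,0,0,0,0,1]

```text
time: 1.45
eef_pos: [471.9, -281.2, 73.0]
eef_rot: [2.819, 1.569, 2.672]
force: [-0.8, -1.2, -0.1]
width: 85.4
```

Request:
jog_arm:
  rows:
    - [0,0,0,0,0,0,1]
    - [0,0,0,0,0,0,1]
    - [0,0,0,0,0,0,0]
    - [0,0,0,0,0,0,-0.3]
    - [0,0,0,0,0,0,-1]
  squeeze: 60

```text
time: 1.87
eef_pos: [473.4, -282.0, 77.0]
eef_rot: [-0.181, 1.568, -0.328]
force: [-0.3, 0.7, 0.3]
width: 51.8
```

Request:
jog_arm:
  rows:
    - [0,0,0,0,0,0,-1]
    - [0,0,0,0,0,0,-1]
    - [0,0,0,0,0,0,-1]
    - [0,0,0,0,0,0,-1]
    - [0,0,0,0,0,0,-1]

```text
time: 2.28
eef_pos: [473.1, -281.7, 76.2]
eef_rot: [-0.231, 1.569, -0.378]
force: [-0.7, 2.1, 4.3]
width: 21.6
```

Run:
```python
from h import *
import cv2
rows([477,-277,75],1.42,1,-1)
im=capture("wrist"); cv2.imwrite("pics/w2.png",im[:,:,::-1])
cv2.imwrite("pics/s2.png",cv2.resize(capture("scene")[180:340,140:400,::-1],None,fx=3,fy=3))
```

```text
[0.12,0.53,0.32,0.24,0.09,0.02,-1], t=2.28 F=[-0.7  2.1  4.3] w=21.6 pos=[ 473.1 -281.7   76.2] jaw=1.424
```

View pics/w2.png

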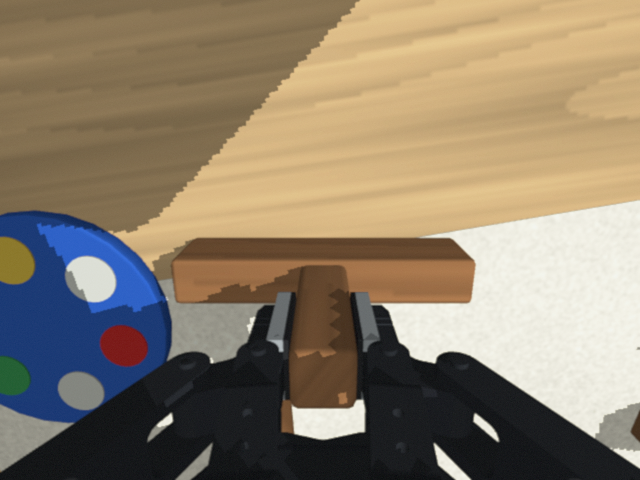

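View pics/s2.png

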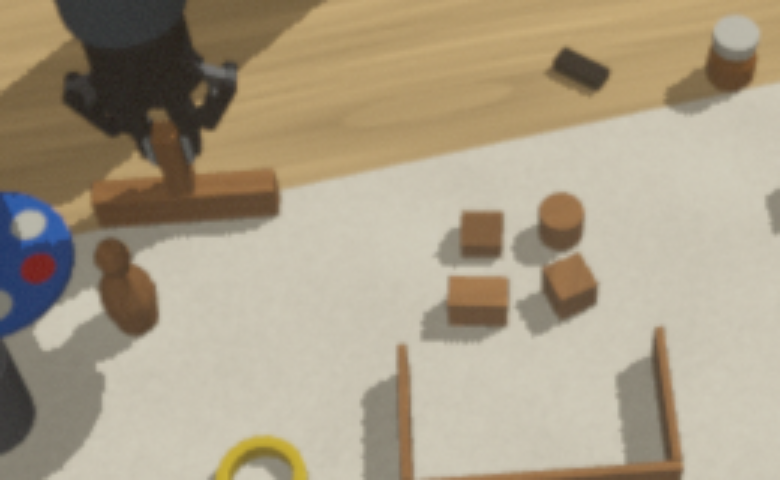

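Run:
```python
from h import *
np.set_printoptions(precision=1,suppress=True)
b=[738.8,-46.7];c,s=np.cos(-.14),np.sin(-.14)
L=lambda X:(c*(X[0]-b[0])+s*(X[1]-b[1]),-s*(X[0]-b[0])+c*(X[1]-b[1]))
f=lambda x,y:(260+x/5,235+y/5); g=lambda x,y:(220+x/6,170+y/6)
for n,l in dict(long=[(147,187),(147,237),(247,187),(247,237)],roof=[(168,78),(238,78),(168,132),(238,132)],round=[(297,78),(374,78),(336,46),(336,108)],cube=[(305,175),(365,148),(397,196),(340,224)]).items():
    print(n,*[np.array(L(plane(S,f(*u),33))) for u in l])
for n,l in dict(long=[(503,340),(585,297),(628,328),(542,378)],round=[(498,510),(588,510)],cube=[(392,440),(430,390),(497,415),(460,470)]).items():
    print("side",n,*[np.array(L(plane(D,g(*u),33))) for u in l])
rows([473,-281,92],1.43,1,-1)
rows([501.5,-19,92],1.43,8,-1,start=([473,-281,92],1.43))
```

```text
long [-120.2  -56.7] [-92.9 -58.4] [-115.8   -9.3] [-88.5 -11.7]
roof [-181.4  -42.6] [-178.1   -8.4] [-150.2  -44.7] [-147.  -11.]
round [-175.4   20.3] [-171.9   57.9] [-192.5   41.3] [-156.3   37.5]
cube [-119.8   18.8] [-132.2   49. ] [-104.1   61.1] [-91.4  32.6]
side long [-94.1 -17.5] [-98.  -61.6] [-124.5  -63. ] [-122.4  -15.3]
side round [-166.9   47.5] [-191.5   19.7]
side cube [-107.7   55.6] [-96.   25.2] [-126.    13.2] [-139.6   45.1]
[-1.58,0.07,-0.02,-0.34,0.09,0.02,-1], t=2.38 F=[0.1 1.1 5.7] w=21.6 pos=[ 473.1 -281.7   76.2] jaw=1.424
[0.00,3.29,-0.11,0.00,0.00,0.00,-1],[0.00,3.29,-0.11,0.00,0.00,0.00,-1],[0.00,3.29,-0.11,0.00,0.00,0.00,-1],[0.00,3.29,-0.11,0.00,0.00,0.00,-1],[0.00,3.29,-0.11,0.00,0.00,0.00,-1],[0.00,3.29,-0.11,0.00,0.00,0.00,-1],[0.00,3.29,-0.11,0.00,0.00,0.00,-1],[0.00,3.29,-0.11,0.00,0.00,0.00,-1], t=2.38 F=[0.1 1.1 5.7] w=21.6 pos=[ 473.1 -281.7   76.2] jaw=1.424
```

Request:
jog_arm:
  rows:
    - [-0.8,0,0,0,0,0,-1]
    - [-0.8,0,0,0,0,0,-1]
    - [0,2.5,-0.1,0,0,0,-1]
    - [0,3.3,-0.1,0,0,0,-1]
    - [0,3.3,-0.1,0,0,0,-1]

```text
time: 2.8
eef_pos: [482.5, -190.6, 91.5]
eef_rot: [-3.093, 1.571, 3.041]
force: [1.4, 0.2, -1.8]
width: 21.1
```

Request:
jog_arm:
  rows:
    - [0,3.3,-0.1,0,0,0,-1]
    - [0,3.3,-0.1,0,0,0,-1]
    - [0,3.3,-0.1,0,0,0,-1]
    - [0,3.3,-0.1,0,0,0,-1]
    - [0,3.0,-0.1,0,0,0,-1]

```text
time: 3.22
eef_pos: [501.5, -28.4, 91.7]
eef_rot: [1.295, 1.571, 1.148]
force: [-0.1, 0.2, -1.9]
width: 21.7
```

Request:
jog_arm:
  rows:
    - [0,1,0,0,0,0,-1]
    - [0,0,0,0,0,0,-1]
    - [0,0,0,0,0,0,-1]
    - [0,0,0,0,0,0,-1]
    - [0,0,0,0,0,0,-1]

```text
time: 3.63
eef_pos: [502.8, -21.3, 91.3]
eef_rot: [-2.553, 1.57, -2.702]
force: [-0.1, 0.5, -1.7]
width: 21.2
```

Run:
```python
from h import *
import cv2
rows([501.5,-14,78.5],1.43,2,-1)
c=calibration("wrist"); im=capture("wrist"); cv2.imwrite("pics/w3.png",im[:,:,::-1]); np.savez("w3.npz",**c)
cv2.imwrite("pics/s3.png",cv2.resize(capture("scene")[180:360,240:400,::-1],None,fx=3.3,fy=3.3,interpolation=cv2.INTER_CUBIC))
```

```text
[0.64,0.35,-0.12,-0.22,-0.01,0.01,-1],[0.64,0.35,-0.12,-0.22,-0.01,0.01,-1], t=3.63 F=[-0.1  0.5 -1.7] w=21.2 pos=[502.8 -21.3  91.3] jaw=1.422
```

View pics/w3.png

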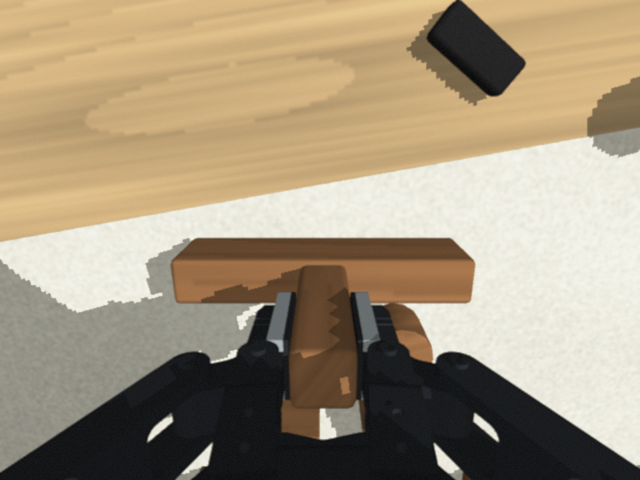

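View pics/s3.png

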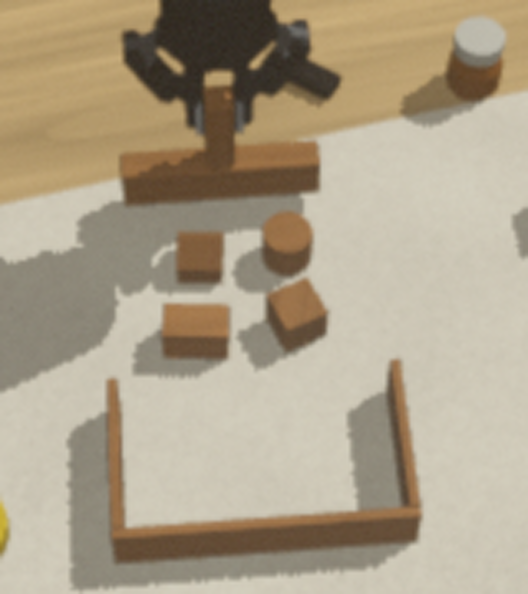

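Request:
jog_arm:
  rows:
    - [0.6,0.45,0,-0.4,0,0,-1]
    - [0.65,0.45,0,0,0,0,-1]
    - [0,0,0.5,0,0,0,-1]
    - [0,0,0.8,0,0,0,-1]
    - [0,0,0.8,0,0,0,-1]

```text
time: 4.15
eef_pos: [526.0, -14.3, 78.7]
eef_rot: [-1.316, 1.57, -1.455]
force: [0.8, -0.5, -1.7]
width: 21.5
```

Request:
jog_arm:
  rows:
    - [0,0,0.9,0,0,0,-1]
    - [0,0,0.9,0,0,0,-1]
    - [0,0,0.9,0,0,0,-1]
    - [0,0,0.9,0,0,0,-1]
    - [0,0,0.9,0,0,0,-1]

```text
time: 4.57
eef_pos: [570.6, -20.8, 78.7]
eef_rot: [-2.824, 1.57, -2.964]
force: [-1.2, 0.6, -1.1]
width: 21.1
```

Run:
```python
from h import *
import cv2
b=[738.8,-46.7];c,s=np.cos(-.14),np.sin(-.14)
o,p,R=state(); X=p+R[:,2]*4;print("pusher in bay",c*(X[0]-b[0])+s*(X[1]-b[1]),-s*(X[0]-b[0])+c*(X[1]-b[1]),p[2],o["force"],np.arctan2(R[1,1],R[0,1])-np.pi/2)
cv2.imwrite("pics/s4.png",cv2.resize(capture("scene")[180:360,240:400,::-1],None,fx=3.3,fy=3.3,interpolation=cv2.INTER_CUBIC))
```

```text
pusher in bay -166.17143160376884 2.143168298091787 78.68135556075345 [-1.22759549  0.55296638 -1.08396002] -0.14024912993140326
```

View pics/s4.png

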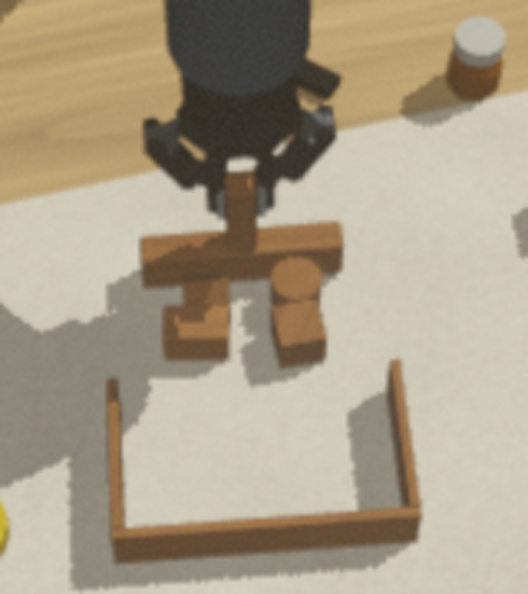

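The sweep is going as planned: two blocks against the board, the other two ahead of them, all inside its width. I'll keep pushing.

Request:
jog_arm:
  rows:
    - [0,0,0.9,0,0,0,-1]
    - [0,0,0.9,0,0,0,-1]
    - [0,0,0.9,0,0,0,-1]
    - [0,0,0.9,0,0,0,-1]
    - [0,0,0.9,0,0,0,-1]

```text
time: 5.03
eef_pos: [614.7, -26.9, 78.7]
eef_rot: [-3.071, 1.57, 3.073]
force: [-0.2, 0.7, -1.2]
width: 21.3
```

Request:
jog_arm:
  rows:
    - [0,0,0.9,0,0,0,-1]
    - [0,0,0.9,0,0,0,-1]
    - [0,0,0,0,0,0,-1]
    - [0,0,0,0,0,0,-1]
    - [0,0,0,0,0,0,-1]

```text
time: 5.45
eef_pos: [631.8, -29.3, 78.6]
eef_rot: [3.07, 1.57, 2.93]
force: [-0.7, 0.3, -1.6]
width: 21.2
```

```bash
cat > chk.py <<'E'
from h import *
import cv2,sys
b=[738.8,-46.7];c,s=np.cos(-.14),np.sin(-.14)
o,p,R=state(); X=p+R[:,2]*4;print("pusher in bay",c*(X[0]-b[0])+s*(X[1]-b[1]),-s*(X[0]-b[0])+c*(X[1]-b[1]),p,o["force"],np.arctan2(R[1,1],R[0,1])-np.pi/2,o["time"])
n=sys.argv[1]
cv2.imwrite(f"pics/s{n}.png",cv2.resize(capture("scene")[180:360,240:400,::-1],None,fx=3.3,fy=3.3,interpolation=cv2.INTER_CUBIC))
cv2.imwrite(f"pics/d{n}.png",cv2.resize(capture("side")[150:280,210:360,::-1],None,fx=4,fy=4,interpolation=cv2.INTER_CUBIC))
E
python3 chk.py 5
```

```text
pusher in bay -104.37740564602173 2.289140776682471 [631.80242841 -29.30968697  78.64719104] [-0.68319033  0.32394733 -1.62779728] -0.14006274970784238 5.45
```

View pics/s5.png

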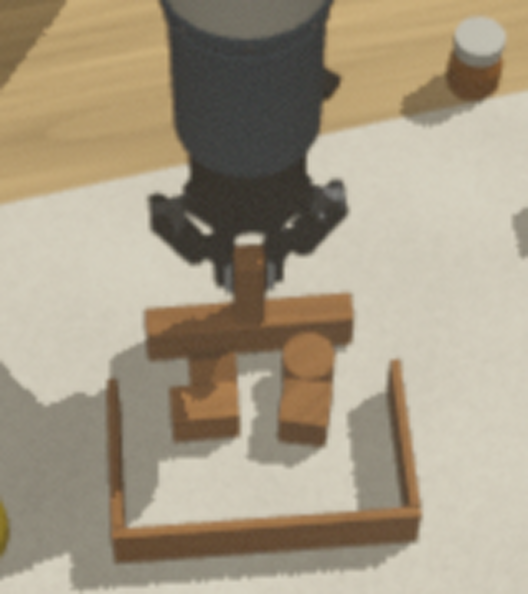

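View pics/d5.png

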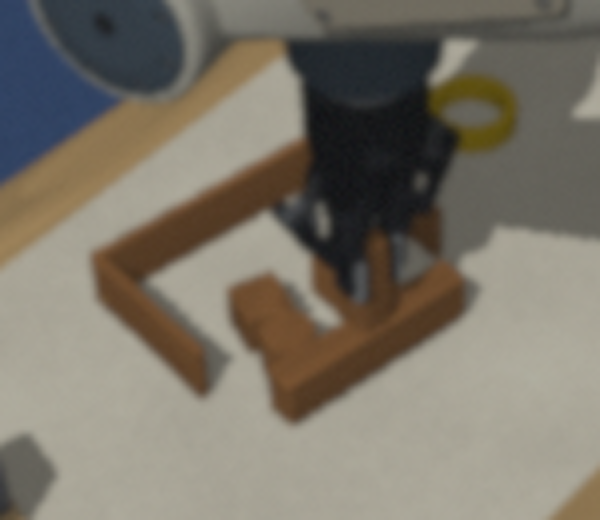

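Request:
jog_arm:
  rows:
    - [0,0,0.8,0,0,0,-1]
    - [0,0,0.8,0,0,0,-1]
    - [0,0,0.8,0,0,0,-1]
    - [0,0,0.8,0,0,0,-1]
    - [0,0,0.8,0,0,0,-1]

```text
time: 5.97
eef_pos: [672.5, -35.1, 78.7]
eef_rot: [-2.643, 1.571, -2.783]
force: [-1.4, 0.0, -0.3]
width: 21.5
```

Request:
jog_arm:
  rows:
    - [0,0,0.8,0,0,0,-1]
    - [0,0,0,0,0,0,-1]
    - [0,0,0,0,0,0,-1]
    - [0,0,0,0,0,0,-1]
    - [0,0,0,0,0,0,-1]

```text
time: 6.38
eef_pos: [679.4, -36.0, 78.8]
eef_rot: [2.892, 1.571, 2.752]
force: [-0.7, 0.1, -1.2]
width: 21.0
```

```bash
python3 chk.py 6
```

```text
pusher in bay -56.29046572877709 2.2947933706882226 [679.41960965 -36.01474814  78.82130678] [-0.74283152  0.06404438 -1.17941911] -0.13994733311168428 6.3833
```

View pics/s6.png

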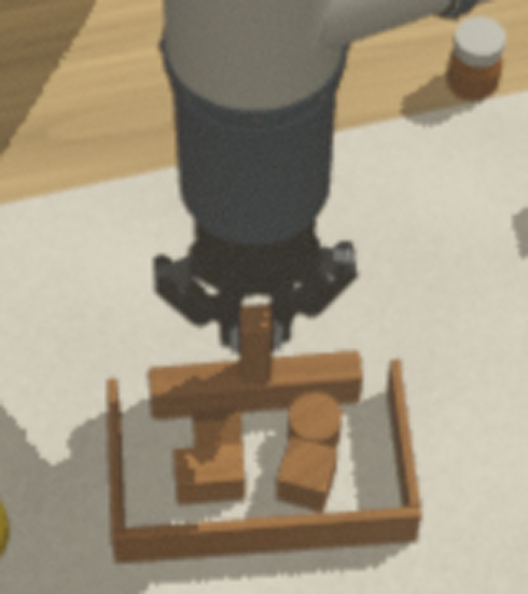

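View pics/d6.png

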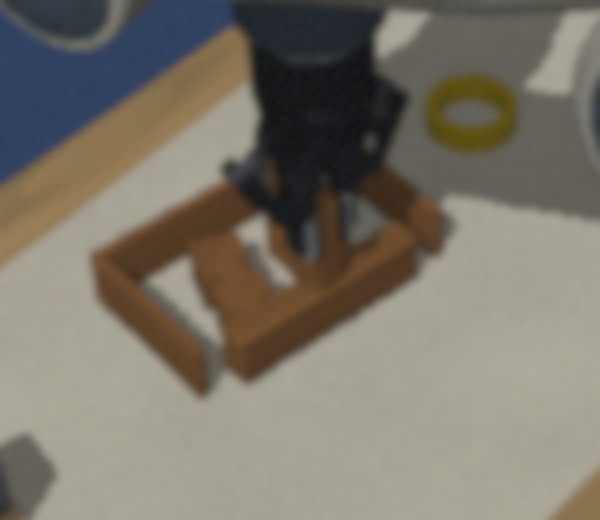

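All four blocks are inside the bay. I'll back off slightly, set the pusher down and let go.

Request:
jog_arm:
  rows:
    - [0,0,-0.3,0,0,0,-1]
    - [0.15,0,0,0,0,0,-1]
    - [0.12,0,0,0,0,0,-1]
    - [0,0,0,0,0,0,-1]
    - [0,0,0,0,0,0,-1]

```text
time: 6.9
eef_pos: [676.7, -35.6, 76.2]
eef_rot: [0.109, 1.571, -0.031]
force: [-0.5, 0.5, -0.5]
width: 21.3
```

Request:
jog_arm:
  rows:
    - [0,0,0,0,0,0,0]
    - [0,0,0,0,0,0,0.3]
    - [0,0,0,0,0,0,0.6]
    - [0,0,0,0,0,0,1]
    - [0,0,0,0,0,0,1]

```text
time: 7.32
eef_pos: [676.7, -35.7, 76.2]
eef_rot: [0.0, 1.571, -0.14]
force: [0.0, 0.3, -0.3]
width: 80.3
```

Request:
jog_arm:
  rows:
    - [0,0,0,0,0,0,1]
    - [-1,0,0,0,0,0,1]
    - [-2.5,0,0,0,0,0,1]
    - [-3.5,0,0,0,0,0,1]
    - [-3.5,0,0,0,0,0,1]

```text
time: 7.73
eef_pos: [676.0, -35.9, 182.5]
eef_rot: [-2.63, 1.569, -2.77]
force: [1.5, 0.6, 0.6]
width: 85.4
```

Request:
jog_arm:
  rows:
    - [-2,0,-3,0,0,0,1]
    - [0,0,-4,0,0,0,1]
    - [0,0,-3,0,0,0,1]
    - [0,0,0,0,0,0,1]
    - [0,0,0,0,0,0,1]

```text
time: 8.15
eef_pos: [576.5, -21.6, 203.0]
eef_rot: [0.253, 1.569, 0.114]
force: [0.5, 0.3, 0.2]
width: 85.6
```

```bash
python3 chk.py 7; python3 -c "
from h import *
rows([540,230,200],1.448,9)"
```

```text
pusher in bay -160.18912387262264 2.1751412205692056 [576.52039985 -21.63779175 202.97419707] [0.49812236 0.31856668 0.23311868] -0.13921330718206648 8.15
[0.02,2.71,-0.81,-0.11,0.01,-0.00,1],[0.02,2.71,-0.81,-0.11,0.01,-0.00,1],[0.02,2.71,-0.80,-0.11,0.01,-0.00,1],[0.02,2.71,-0.79,-0.11,0.01,-0.00,1],[0.02,2.72,-0.79,-0.11,0.01,-0.00,1],[0.02,2.72,-0.78,-0.11,0.01,-0.00,1],[0.02,2.72,-0.78,-0.11,0.01,-0.00,1],[0.02,2.72,-0.77,-0.11,0.01,-0.00,1],[0.02,2.72,-0.77,-0.11,0.01,-0.00,1], t=8.25 F=[-0.   0.4  0.3] w=85.4 pos=[578.2 -21.7 202. ] jaw=1.431
```

View pics/s7.png

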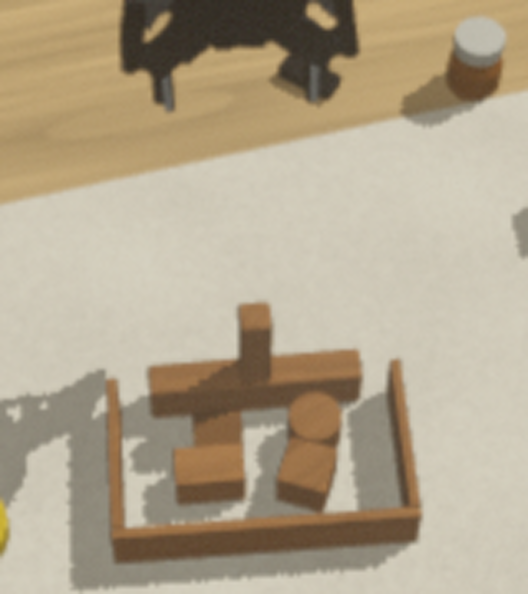

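View pics/d7.png

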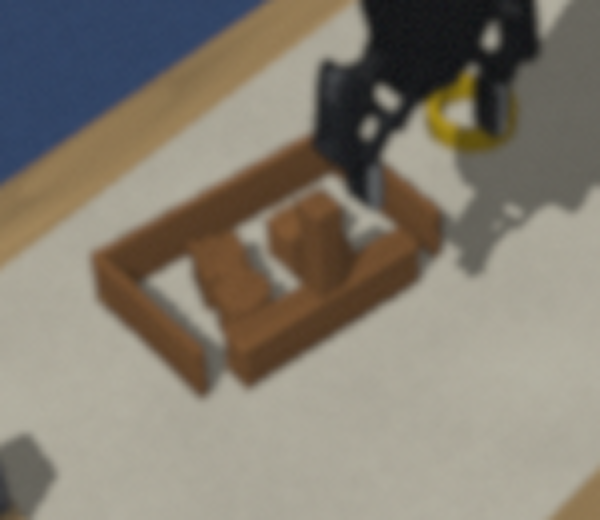

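The pusher stands upright at the bay mouth, about 100 mm from the sight line, with the blocks inside. I'll move over to the mirror.

Request:
jog_arm:
  rows:
    - [0,2.7,-0.8,0,0,0,1]
    - [0,2.7,-0.8,0,0,0,1]
    - [0,2.7,-0.8,0,0,0,1]
    - [0,2.7,-0.8,0,0,0,1]
    - [0,2.7,-0.8,0,0,0,1]

```text
time: 8.67
eef_pos: [557.7, 119.0, 200.9]
eef_rot: [-1.421, 1.571, -1.561]
force: [0.5, 0.0, -0.2]
width: 85.1
```

Request:
jog_arm:
  rows:
    - [0,2.7,-0.8,0,0,0,1]
    - [0,2.7,-0.8,0,0,0,1]
    - [0,2.7,-0.8,0,0,0,1]
    - [0,2.7,-0.8,0,0,0,1]
    - [0,0,0,0,0,0,1]

```text
time: 9.08
eef_pos: [540.5, 233.5, 200.2]
eef_rot: [2.508, 1.57, 2.371]
force: [-0.7, -1.2, -0.8]
width: 85.4
```

Request:
jog_arm:
  rows:
    - [0,0,0,0,0,0,1]
    - [0,0,0,0,0,0,1]
    - [0,0,0,0,0,0,1]
    - [0,0,0,0,0,0,1]
    - [0,0,0,0,0,0,1]

```text
time: 9.5
eef_pos: [540.6, 228.2, 201.2]
eef_rot: [0.153, 1.571, 0.011]
force: [0.3, -0.7, 0.1]
width: 85.2
```

Run:
```python
from h import *
import cv2
o,p,R=state();print(p,o["time"])
c=calibration("wrist"); im=capture("wrist"); cv2.imwrite("pics/w8.png",im[:,:,::-1]); np.savez("w8.npz",**c)
```

```text
[540.58639179 228.20744844 201.17814713] 9.5
```

View pics/w8.png

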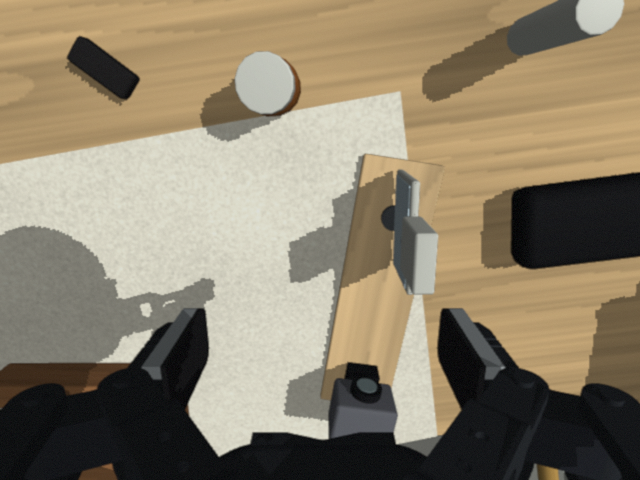

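Run:
```python
import cv2
a=cv2.imread("pics/w8.png")
def crop(im,x,y,w,h,s,n):
    cv2.imwrite(f"pics/{n}.png",cv2.resize(im[y:y+h,x:x+w],None,fx=s,fy=s,interpolation=cv2.INTER_CUBIC))
crop(a,340,145,130,100,6,"w8a"); crop(a,340,205,130,100,6,"w8a2"); crop(a,310,340,120,100,6,"w8b")
```

```text
(no output)
```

View pics/w8a.png

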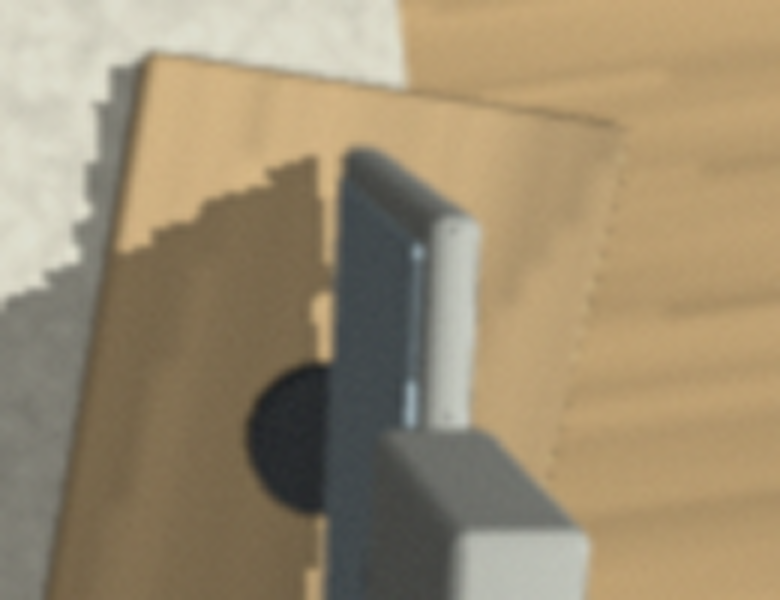

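View pics/w8a2.png

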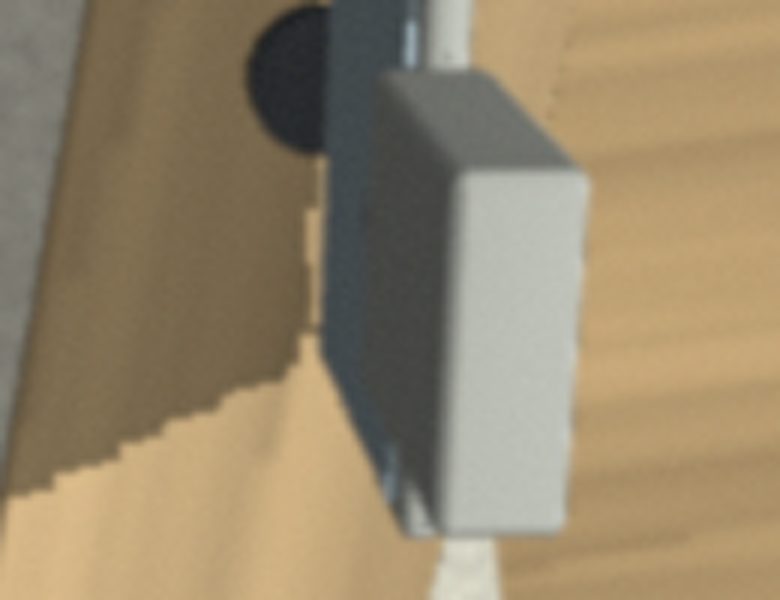

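View pics/w8b.png

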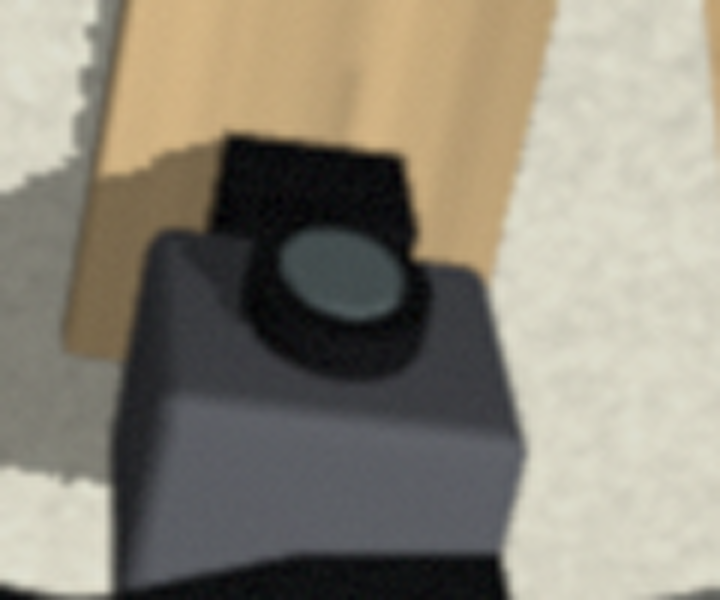

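Run:
```python
from h import *
np.set_printoptions(precision=2,suppress=True)
W=dict(np.load("w8.npz"))
P=lambda u,z:plane(W,u,z)
g=[P(u,122) for u in [(416.7,233.7),(438,233.7),(433.8,293.3),(414.2,293.3)]]
print("grip",np.mean(g,0),*g); G=np.mean(g,0)
v=(g[2]+g[3]-g[0]-g[1])[:2]; print("grip long dir",np.arctan2(v[1],v[0]),"len",np.linalg.norm(v)/2, "normal",np.arctan2(v[1],v[0])-np.pi/2)
l=[P(u,8) for u in [(365,154.2),(348.3,243.3),(330,343.3),(321.3,397.5)]]; r=[P(u,8) for u in [(443.7,166.3),(402,340),(391.7,385.8)]]
for q in (l,r): print("edge",np.arctan2(*(q[-1]-q[0])[1::-1]),np.linalg.norm(q[-1]-q[0]),q[0],q[-1])
Ln=P((367,385.5),45); d=Ln-G; print("lens",Ln,np.arctan2(d[1],d[0]),np.linalg.norm(d[:2]))
print("grip tri",tri([(W,(425.7,263.5)),(S,(437.5,205)),(D,(228.4,304))]))
sk=np.array([571,-334])
# skittle from w1 picture: head, and base
W1=dict(np.load("w1.npz")); print("sk head w1",plane(W1,(268,396),97),"belly",plane(W1,(277,350),45),tri([(W1,(268,396)),(S,(177.5,265)),(D,(394.5,165.8))]))
```

```text
grip [559.62 287.27 122.  ] [539.65 283.31 122.  ] [541.42 295.69 122.  ] [579.56 291.02 122.  ] [577.85 279.07 122.  ]
grip long dir -0.11619220517304538 len 38.42731940277378 normal -1.6869885319679419
edge -0.2911489750097336 247.06876765180772 [502.82 268.58   8.  ] [739.49 197.66   8.  ]
edge -0.28758430228826704 222.45849688788275 [522.18 333.14   8.  ] [735.5  270.04   8.  ]
lens [702.18 244.61  45.  ] -0.2907751170042352 148.80645987629256
grip tri (array([559.77, 287.08, 119.96]), np.float64(5.4153082250718585))
sk head w1 [ 568.77 -335.03   97.  ] belly [ 563.7  -333.02   45.  ] (array([ 568.81, -335.45,   95.81]), np.float64(5.461575829390965))
```

Request:
jog_arm:
  rows:
    - [0,2.0,0.35,-0.6,0,0,1]
    - [0,2.1,0.35,-0.6,0,0,1]
    - [0,2.0,0.3,0,0,0,1]
    - [1.5,0,0,0,0,0,1]
    - [2.0,0,0,0,0,0,1]

```text
time: 9.97
eef_pos: [559.3, 289.4, 167.2]
eef_rot: [0.696, 1.567, 0.577]
force: [0.3, 0.6, -0.8]
width: 85.4
```

Request:
jog_arm:
  rows:
    - [1.5,0,0,0,0,0,1]
    - [0,0,0,0,0,0,1]
    - [0,0,0,0,0,0,1]
    - [0,0,0,0,0,0,1]
    - [0,0,0,0,0,0,1]

```text
time: 10.38
eef_pos: [558.8, 288.4, 152.8]
eef_rot: [0.668, 1.568, 0.549]
force: [0.1, 0.5, -0.0]
width: 85.3
```

Run:
```python
from h import *
import cv2
rows([559.7,287.2,86],1.452,3)
im=capture("wrist"); cv2.imwrite("pics/w9.png",im[:,:,::-1])
```

```text
[2.23,-0.04,0.03,-0.01,0.04,-0.03,1],[2.23,-0.04,0.03,-0.01,0.04,-0.03,1],[2.23,-0.04,0.03,-0.01,0.04,-0.03,1], t=10.38 F=[ 0.1  0.5 -0. ] w=85.3 pos=[558.8 288.4 152.8] jaw=1.452
```

View pics/w9.png

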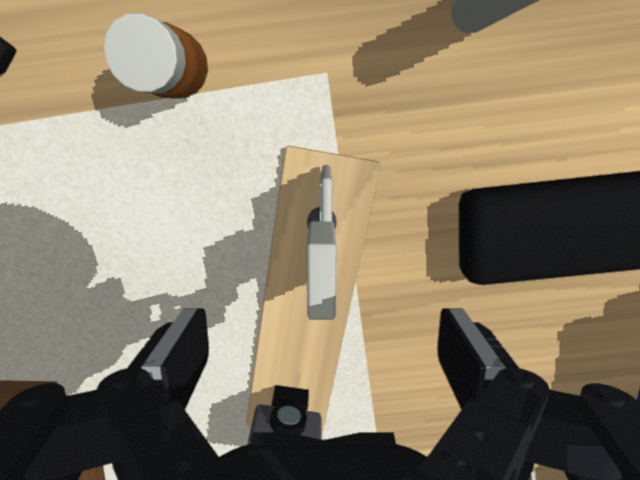

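The paddle is centred between the fingers and lined up with the jaws. I'll descend and close on it.

Request:
jog_arm:
  rows:
    - [2.0,-0.1,0.1,0,0,0,1]
    - [2.0,0,0,0,0,0,1]
    - [1.6,0,0,0,0,0,1]
    - [1.0,0,0,0,0,0,1]
    - [0,0,0,0,0,0,1]

```text
time: 10.85
eef_pos: [558.0, 286.5, 83.3]
eef_rot: [-2.475, 1.567, -2.594]
force: [0.6, -0.2, -0.9]
width: 85.3
```

Request:
jog_arm:
  rows:
    - [0,0,0,0,0,0,0.5]
    - [0,0,0,0,0,0,0]
    - [0,0,0,0,0,0,-0.4]
    - [0,0,0,0,0,0,-0.7]
    - [0,0,0,0,0,0,-1]
  squeeze: 40

```text
time: 11.27
eef_pos: [559.2, 287.3, 85.9]
eef_rot: [0.787, 1.569, 0.668]
force: [0.0, -0.3, -0.1]
width: 25.5
```

Request:
jog_arm:
  rows:
    - [0,0,0,0,0,0,-1]
    - [0,0,0,0,0,0,-1]
    - [0,0,0,0,0,0,-1]
    - [0,0,0,0,0,0,-1]
    - [0,0,0,0,0,0,-1]

```text
time: 11.68
eef_pos: [559.2, 287.6, 85.7]
eef_rot: [0.868, 1.569, 0.749]
force: [-1.7, 2.5, 4.1]
width: 13.6
```

Run:
```python
from h import *
import cv2
rows([559.7,287.2,86],2.218,12,-1)
im=capture("wrist"); cv2.imwrite("pics/w10.png",im[:,:,::-1])
```

```text
[-0.00,-0.00,0.00,-3.66,0.01,-0.00,-1],[-0.00,-0.00,0.00,-3.66,0.01,-0.00,-1],[-0.00,-0.00,0.00,-3.66,0.01,-0.00,-1],[-0.00,-0.00,0.00,-3.66,0.01,-0.00,-1],[-0.00,-0.00,0.00,-3.66,0.01,-0.00,-1],[-0.00,-0.00,0.00,-3.66,0.01,-0.00,-1],[-0.00,-0.00,0.00,-3.66,0.01,-0.00,-1],[-0.00,-0.00,0.00,-3.66,0.01,-0.00,-1],[-0.00,-0.00,0.00,-3.66,0.01,-0.00,-1],[-0.00,-0.00,0.00,-3.66,0.01,-0.00,-1],[-0.00,-0.00,0.00,-3.66,0.01,-0.00,-1],[-0.00,-0.01,0.00,-3.66,0.01,-0.00,-1], t=11.68 F=[-1.7  2.5  4.1] w=13.6 pos=[559.2 287.6  85.7] jaw=1.452
```

View pics/w10.png

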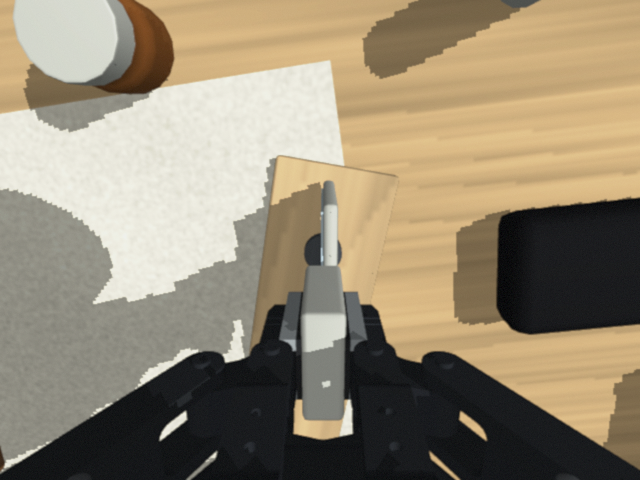

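Request:
jog_arm:
  rows:
    - [0,0,0,-3,0,0,-1]
    - [0,0,0,-4,0,0,-1]
    - [0,0,0,-4,0,0,-1]
    - [0,0,0,-4,0,0,-1]
    - [0,0,0,-4,0,0,-1]

```text
time: 12.15
eef_pos: [559.2, 287.2, 85.7]
eef_rot: [0.197, 1.57, 0.413]
force: [-1.5, 1.0, 5.0]
width: 13.8
```

Request:
jog_arm:
  rows:
    - [0,0,0,-4,0,0,-1]
    - [0,0,0,-4,0,0,-1]
    - [0,0,0,-4,0,0,-1]
    - [0,0,0,-4,0,0,-1]
    - [0,0,0,-4,0,0,-1]

```text
time: 12.57
eef_pos: [559.3, 286.9, 85.7]
eef_rot: [-0.677, 1.57, -0.112]
force: [-0.9, 1.0, 4.6]
width: 13.4
```

Request:
jog_arm:
  rows:
    - [0,0,0,-3,0,0,-1]
    - [0,0,0,-2,0,0,-1]
    - [0,0,0,0,0,0,-1]
    - [0,0,0,0,0,0,-1]
    - [0,0,0,0,0,0,-1]

```text
time: 12.98
eef_pos: [559.3, 286.7, 85.6]
eef_rot: [-0.922, 1.57, -0.275]
force: [0.1, -1.1, 5.5]
width: 13.3
```

Run:
```python
from h import *
import cv2
rows([559.7,287.2,86],2.218,1,-1)
c=calibration("wrist"); im=capture("wrist"); cv2.imwrite("pics/w11.png",im[:,:,::-1]); np.savez("w11.npz",**c)
cv2.imwrite("pics/s11.png",capture("scene")[:,:,::-1]); cv2.imwrite("pics/d11.png",capture("side")[:,:,::-1])
```

```text
[-0.04,0.01,0.06,0.01,0.03,0.05,-1], t=12.98 F=[ 0.1 -1.1  5.5] w=13.3 pos=[559.3 286.7  85.6] jaw=2.218
```

View pics/w11.png

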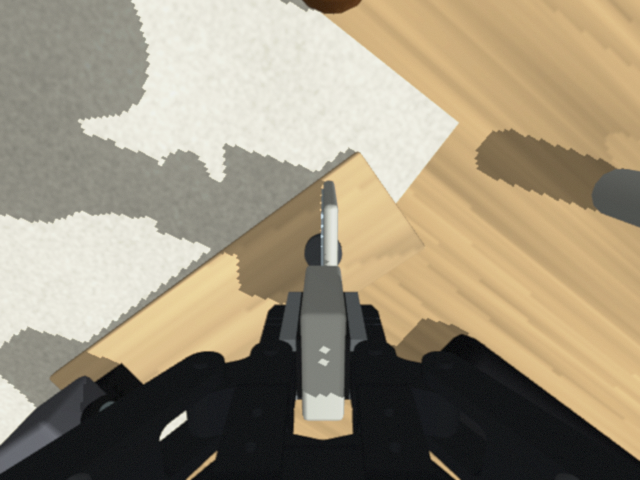

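View pics/s11.png

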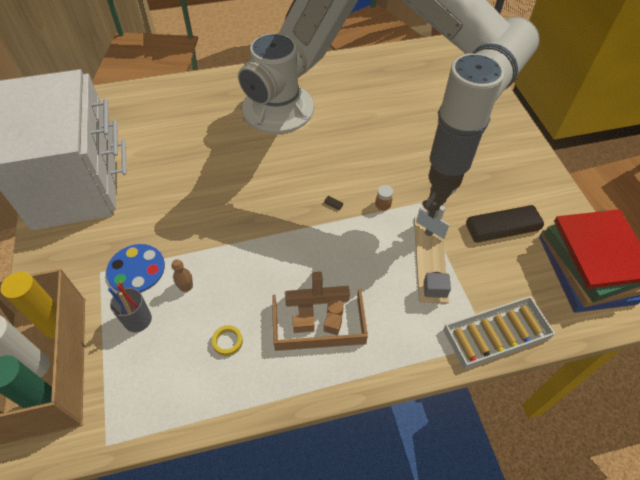

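View pics/d11.png

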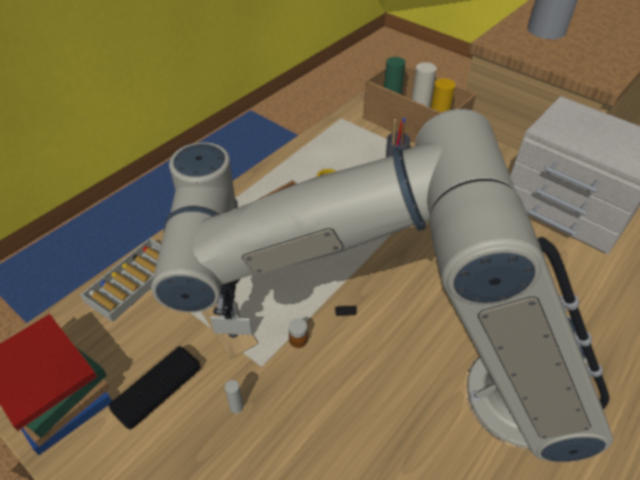

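Request:
jog_arm:
  rows:
    - [0,0,0,0,0,0,-1]
    - [0,0,0,0,0,0,-1]
    - [0,0,0,0,0,0,-1]
    - [0,0,0,0,0,0,-1]
    - [0,0,0,0,0,0,-1]

```text
time: 13.55
eef_pos: [559.4, 286.8, 85.7]
eef_rot: [-0.896, 1.57, -0.249]
force: [-0.9, -0.9, 5.1]
width: 13.5
```

```bash
python3 -c "
from h import *
rows([559.7,287.2,86],2.218,1,-1); print(np.abs(observe()['qd']).max()); job_done()"
```

```text
[-0.03,0.01,0.05,0.01,0.04,0.05,-1], t=13.55 F=[-0.9 -0.9  5.1] w=13.5 pos=[559.4 286.8  85.7] jaw=2.218
0.002032901653675556
the job is handed in; nothing more can be done
```

I handed the job in at about 13.6 s, with the arm still gripping the mirror at its target angle; no verdict is reported.

- **Blocks and pusher:** I swept all four blocks into the bay with the pusher. I then stood the pusher upright at the bay mouth and let go, about 100 mm from the line between mirror and skittle. By my estimate the rear block centres are about 25 mm or more inside the mouth.
- **Mirror:** I turned it by its grip to about 0.77 rad, aimed at the skittle. The measured gripper angle matches the calculated target of 2.218 rad. The grip reads 13.5 mm on the 14 mm paddle, and the arm was still.
- **Last pictures:** The blocks were in the bay with the pusher standing behind them. The skittle and the bystanders visible in the last scene picture looked unmoved. Fingers and blocks were never seen touching, but I had no contact reading to confirm it.
- **Uncertainty:** The scene, side and wrist views differed by about 5 mm when combined. At the skittle this is well inside the 50 mm allowed. I worked out the mirror's aim from the measured positions and never saw the skittle in the mirror itself.

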